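Screw down the short foot of the rocking coffee-warmer stand

TASK

The stand that carries the coffee warmer rocks on the pantry counter, because its one adjustable foot is screwed up clear of the counter. Turn the knob above that foot clockwise until the foot bears firmly on the counter and the stand no longer rocks, but not so far that it jacks the stand out of level. Leave the stand in its place with the jug standing on the warmer, do not turn the knob of the grey mug stand, which is firm already, and let go.

Things in the scene. Friction and masses are not known exactly. Their poses are not given: they have to be found in the camera images.
- warmer_stand: The rocking stand, 5 kg, loose: pale wooden board 200 (x) by 260 (y) by 18 mm on feet 16 mm high; on it a white warming plate with dark top (160 mm across, top 72 mm above the counter, centre x -15, y +40 mm) bearing the jug. Origin: centre of the board at counter level, z up. Screw foot and knob at corner x +70, y -100 mm; the other three feet are fixed. It may be left or right of the mug stand.
- warmer_knob_grip (a point): Grip point on the knob's vertical axis, 68 mm above the counter. Black knob: disc 46 mm across (on a 60 mm steel collar), its top 48 mm above the counter, with an upright bar across it 46 mm long, 14 mm wide, top at 80 mm. The x axis lies along the bar and turns with the knob; a white mark tops the bar's -x half. Nothing taller than the board is within 80 mm of the axis.
- warmer_knob (a joint): Knob angle, rad, growing clockwise from above; 0 to 2.8, starts at 0 to 0.5, stiff (0.15 N m), stays where left. 1 rad lowers the foot 5 mm; the knob keeps its height. The foot meets the counter at 0.8, then presses 15 N per rad more. Firm and level from 1.0 to 1.9, best at 1.4: bar parallel to the board's 200 mm edges, white mark towards the board's -x edge. Beyond 2 the stand is jacked up.
- warmer_foot: The screw foot: black rubber disc 36 mm across, 8 mm thick, under the board straight below the knob; origin at the centre of its underside, 4 mm above the counter when the knob is at 0.
- jug_center (a point): Centre of the amber glass jug with black lid and handle that stands loose on the warming plate: 112 mm across, 126 mm high, this point half-way up, on its axis; z up.
- mug_stand: The other stand, of the same shape and with the same knob in the same corner, but its board is grey and it carries mugs on a cork mat. It is firm. Origin as for the warmer stand.
- mug_knob (a joint): Turning angle of the mug stand's knob in rad, clockwise from above; it starts between 1.25 and 1.55 and is to be left as it is.
There are look-alikes about, which are no part of the job. What is shaped like the part that bears jug_center but yellow is not meant.

How it is judged:
By the outcome, as a careful person would: the job done as asked, in the order asked, and still so for the second after the job is handed in, with the robot touching nothing.
It also fails if it takes over 32 s, if anything falls off the work surface, if the arm or the gripper's body presses on something with over 40 N, if the wrist force passes 120 N, or if a joint passes its speed limit or range.

ROBOT

A 7-joint arm with a two-finger parallel gripper is mounted at the origin on the work surface. World frame = base frame: x ahead of the robot, y to its left, z up, the work surface at z = 0. Lengths are in mm, angles in rad, forces in N, time in s.
With the tool pointing down it reaches from about 350 to 900 mm from the base axis. Payload 7.2 kg.
Tool frame: the origin (TCP) lies midway between the tips of the shut fingers; the grasp point (between the pads) lies 19 mm behind it; z points along the fingers, y is the direction in which the jaws open and shut (so a half turn about z gives the same grasp; the last joint's range is limited). The gripper opens to 85 mm and grips with 20 to 120 N. Pads are 22 mm wide; open, the fingers measure 114 mm over their backs; the gripper's body (76 mm by 85 mm) begins 54 mm behind the grasp point. The pads swing forward as they close: fully open they stand 13 mm farther back than shut.
Start: joints at [-1.201, 0.411, -0.013, 1.596, 0.006, 1.134, -0.082], TCP at [264.977, 566.054, 198.997] pointing down, gripper open.
Joint ranges: [-2.95, 2.95], [-0.29, 1.99], [-1.47, 1.44], [0.14, 2.54], [-1.03, 4.17], [0.13, 1.85], [-2.86, 2.86]. Speed limits (rad/s): [2.39, 2.39, 3.01, 3.01, 3.14, 3.14, 3.14].

INTERFACE

Orientations are given as a 3x3 rotation matrix whose columns are the frame's x, y, z axes.
In Python, from bench import arm gives the robot as it stands.
- The arm moves only by the shell command python3 -m jog 'ROWS' [OPENING]. ROWS is JSON, a list of rows, each a list of 2 entries, a list of its own where there are three numbers: the shift along the tool's x, y, z in mm, then the turn about the tool's z in rad. In form: [[[x, y, z], turn], ...]. A call has 1 to 5 rows; each row is the pose to reach, as a shift and turn from the pose commanded when the call began, along the tool's axes at that moment; what a row does not reach only later rows make up. A row lasts 1/8 s, in which the tool goes at most 62.5 mm and 10.7 degrees, less where a joint would pass 70% of its speed; a pose out of reach is approached as far as the arm can. A call with a gripper value outside its range is refused whole. OPENING is the finger opening in mm, from 0 to 85.4, set as the call begins (- or left out, the last holds). The fingers move at their own pace and stop on an object; the grip force is fixed at half the most. Time passes only in rows, so rows that repeat a pose let the fingers close. It gives the time, the measured TCP pose, the force and the opening at its end, in the units of the state.
- arm.sense(): the state, without advancing time (a new reading comes with each control period).
- arm.get_image(name): name is "scene" or "top" or "wrist"; returns (picture, depth): 420x560x3 uint8, red, green, blue; 420x560 float32, mm along the optical axis (not along the pixel's ray), 0 where there is no reading.
- arm.camera_params(name): a dict with "fx", "fy", "cx", "cy" (pixels), "view" (4x4, takes a point from world to camera coordinates); the wrist camera has in their place "mount" (4x4, takes a point from camera to tool coordinates, whose origin is the TCP and whose axes are the flange's). Camera axes: x right, y up, looking along -z (the intrinsics and any distortion apply to the point x, -y, -z); pixel columns grow to the right and rows downward; lengths in mm; the calibration is good to about 2 mm. A picture is of the moment at which its call begins: read the wrist's pose just before it. camera_params takes no time and is no camera call.
- arm.job_done(): hands the job in, once; it reports no verdict.
The state is a dict: "time": time; "joints": joint angles; "dq": joint speeds; "effort": joint torques, N m; "ee_pos": TCP position; "eef_rot": TCP orientation; "contact_force": force on the tool from outside, world axes, zero at the start; "wrist_torque": the same for the moment, N m; "opening": finger opening in mm.
Only numpy, scipy, OpenCV 4.12 (cv2) and the standard library are available. Lean on these libraries where they do the work, as an engineer would, in place of code of your own. Each camera call takes 0.05 s, during which the arm holds its last target. There are 200 camera calls.

## Working session

There is one attempt and no reset: what is moved stays moved. The work goes in short steps, Python scripts to look and compute and a shell command to move; the robot and the scene stay as the last step left them, time stands still between calls to the robot, and variables do not carry over. Pictures are saved under pics/ and viewed, about 8 in all and at most 12, crops included, and the job is handed in when it is done.

```bash
mkdir -p pics; ls
cat > h.py <<'E'
import numpy as np, cv2
from bench import arm
def snap(n,f):
    s=arm.sense(); im,d=arm.get_image(n)
    cv2.imwrite(f'pics/{f}.png',cv2.cvtColor(im,cv2.COLOR_RGB2BGR))
    p=arm.camera_params(n)
    if 'view' in p: c2w=np.linalg.inv(np.array(p['view']))
    else:
        T=np.eye(4);T[:3,:3]=s['eef_rot'];T[:3,3]=s['ee_pos'];c2w=T@np.array(p['mount'])
    np.savez(f'pics/{f}.npz',im=im,d=d,c2w=c2w,k=[p['fx'],p['fy'],p['cx'],p['cy']])
def load(f): return np.load(f'pics/{f}.npz')
def ray(o,u,v):
    fx,fy,cx,cy=o['k'];c=np.array([(u-cx)/fx,-(v-cy)/fy,-1]);return o['c2w'][:3,3],o['c2w'][:3,:3]@c
def onz(o,u,v,z):
    a,r=ray(o,u,v);return a+r*(z-a[2])/r[2]
def dep(o,u,v):
    a,r=ray(o,u,v);return a+r*o['d'][int(round(v)),int(round(u))]
def proj(o,P):
    fx,fy,cx,cy=o['k'];c=np.linalg.inv(o['c2w'])@np.append(P,1);return cx+fx*c[0]/-c[2],cy-fy*c[1]/-c[2]
def tri(o1,p1,o2,p2):
    a,r=ray(o1,*p1);b,s=ray(o2,*p2);r=r/np.linalg.norm(r);s=s/np.linalg.norm(s)
    t=np.linalg.lstsq(np.c_[r,-s],b-a,rcond=None)[0];A=a+r*t[0];B=b+s*t[1];return (A+B)/2,np.linalg.norm(A-B)
E
python3 - <<'E'
from h import *
for n in('scene','top','wrist'): snap(n,n+'0')
p=arm.camera_params('top');print({k:v for k,v in p.items()});print(arm.camera_params('wrist'));s=arm.sense();print(s)
cv2.imwrite('pics/a.png',np.vstack([cv2.imread('pics/scene0.png')]))
E
```

```text
pics
{'fx': 397.54997116973874, 'fy': 397.54997116973874, 'cx': 282.85364355641343, 'cy': 201.1177052644915, 'view': array([[-1.34773828e-02, -9.99902250e-01,  3.72167367e-03,
         6.70207787e+01],
       [ 9.97967230e-01, -1.32192580e-02,  6.23430742e-02,
        -4.87210392e+02],
       [-6.22877824e-02,  4.55432984e-03,  9.98047840e-01,
        -1.10221694e+03],
       [ 0.00000000e+00,  0.00000000e+00,  0.00000000e+00,
         1.00000000e+00]])}
{'fx': 320.27468704302663, 'fy': 320.27468704302663, 'cx': 282.29081650305534, 'cy': 213.0850189652325, 'mount': array([[-2.80143660e-04,  9.51951965e-01,  3.06247251e-01,
         7.77591364e+01],
       [ 9.99999858e-01,  4.05853892e-04, -3.46810592e-04,
         3.62291790e-01],
       [-4.54438664e-04,  3.06247110e-01, -9.51951943e-01,
        -1.75402053e+02],
       [ 0.00000000e+00,  0.00000000e+00,  0.00000000e+00,
         1.00000000e+00]])}
{'time': 0.15, 'joints': array([-1.20121301,  0.41172921, -0.01270925,  1.59685321,  0.00558783,
        1.13429231, -0.08223295]), 'dq': array([-0.0020953 , -0.00232275, -0.00225213, -0.00279926,  0.00101968,
        0.00124484,  0.00021522]), 'effort': array([ 1.48954834e-03, -6.01038480e+01,  6.82703275e-01, -2.99644482e+01,
        1.38900499e-02,  7.89359357e-03,  2.54171511e-05]), 'ee_pos': array([264.80953791, 565.66267264, 198.33757558]), 'eef_rot': array([[-9.05686436e-01,  4.23947958e-01, -4.57449358e-04],
       [ 4.23948198e-01,  9.05685696e-01, -1.15969510e-03],
       [-7.73450274e-05, -1.24425495e-03, -9.99999223e-01]]), 'contact_force': array([-0.36364817,  0.36441148,  0.34325841]), 'wrist_torque': array([-0.01368634, -0.00113475, -0.00196634]), 'opening': 85.5221221224165}
```

View pics/top0.png

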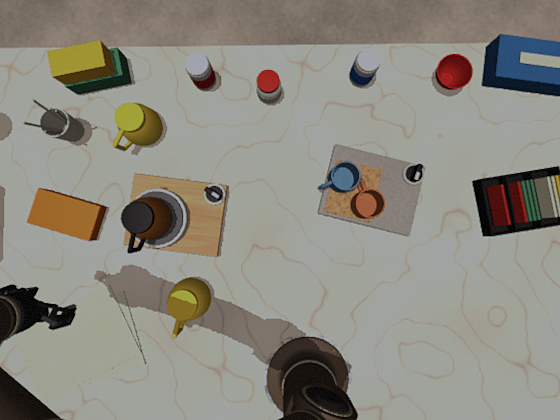

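View pics/scene0.png

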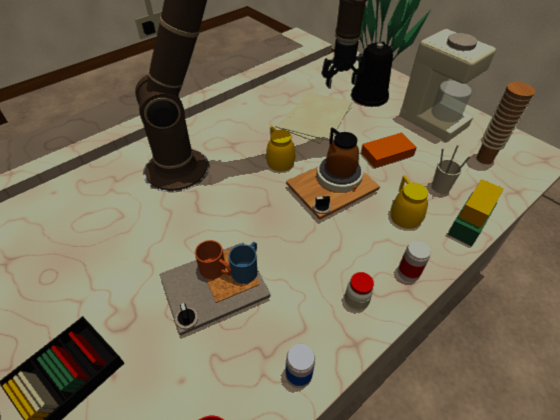

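The top view shows the wooden warmer stand at (177,214). Its knob is at (213,194), and the jug is at (150,222).
Things that could be mistaken for them:
- the grey mug stand's knob at (414,173)
- the yellow jugs at (138,120) and (190,300)

I choose the wooden board's knob at top (213,194), which is scene (322,202), and check it in a close crop.

Run:
```python
from h import *
t=load('top0');s=load('scene0')
a=cv2.resize(t['im'][165:265,110:240],None,fx=4,fy=4,interpolation=2)[:,:,::-1]
b=cv2.resize(s['im'][180:220,290:350],None,fx=6,fy=6,interpolation=2)[:,:,::-1]
H=max(a.shape[0],b.shape[0])
cv2.imwrite('pics/c1.png',np.hstack([cv2.copyMakeBorder(x,0,H-x.shape[0],0,4,0) for x in(a,b[:,:270])]))
hsv=cv2.cvtColor(t['im'],cv2.COLOR_RGB2HSV)
print(hsv[180,170],hsv[240,215])
m=cv2.inRange(hsv,(8,50,120),(22,160,255));m[:,:115]=0;m[:165]=0;m[265:]=0;m[:,240:]=0
pts=np.argwhere(m)[:,::-1].astype(np.float32)
m=cv2.morphologyEx(m,cv2.MORPH_OPEN,np.ones((3,3)));c=max(cv2.findContours(m,0,2)[0],key=cv2.contourArea)
r=cv2.minAreaRect(c);bx=cv2.boxPoints(r);W=np.array([onz(t,u,v,34) for u,v in bx]);print(r,W.round(),[np.linalg.norm(W[i]-W[i-1]).round() for i in range(4)])
print('knob',onz(t,213,194,80),dep(t,213,194),tri(t,(213,194),s,(322,202)))
print(W.mean(0))
```

```text
[ 19  99 160] [ 18 106 159]
((174.98046875, 214.6496124267578), (93.33977508544922, 72.68861389160156), 7.4314093589782715) [[373. 497.  34.]
 [572. 474.  34.]
 [535. 217.  34.]
 [337. 244.  34.]] [np.float64(256.0), np.float64(200.0), np.float64(259.0), np.float64(200.0)]
knob [505.34365312 245.50765927  80.        ] [505.38561662 245.59456372  79.49272365] (array([507.6774606 , 250.12092336,  55.07178082]), np.float64(0.8599149048896015))
[454.0518649  358.15941399  34.        ]
```

View pics/c1.png

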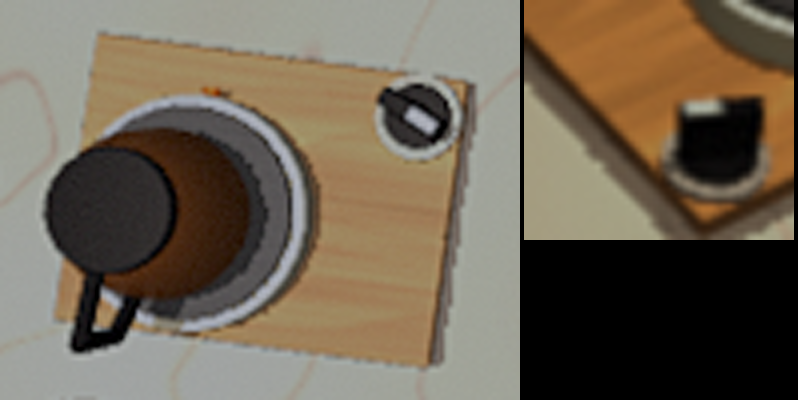

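The crop confirms it: the knob is on the pale wooden board, on a light collar, with the white mark on the bar's lower-right half. The bar runs from about (205,189) to (219,196) in the top view. The board measures 200 x 258 mm at z = 34, yaw about -6.6°, and the knob sits near (509,249). The bar is about 70° short of its target, so the knob starts near 0.17 rad. I'll go up first to clear the jug, then over the knob while turning.

```bash
python3 -m jog '[[[0,0,-60],0],[[0,0,-120],-0.18],[[-50,-25,-130],-0.36],[[-105,-50,-130],-0.54],[[-160,-80,-130],-0.72]]'
python3 - <<'E'
from h import *
s=arm.sense();R=s['eef_rot'];print(s['time'],s['ee_pos'],s['joints'].round(2),R.round(3)[:,1])
print(R.T@(np.array([509,249,200])-s['ee_pos']))
E
```

```text
time: 0.78
ee_pos: [375.7, 426.2, 328.9]
eef_rot: [[-0.96, -0.278, 0.0], [-0.278, 0.96, -0.0], [-0.0, -0.0, -1.0]]
contact_force: [1.5, 1.2, 0.4]
opening: 85.4
0.775 [375.7371811  426.18619055 328.8707383 ] [-0.89  0.23 -0.05  1.54  0.01  1.37  0.91] [-0.278  0.96  -0.   ]
[ -78.64970271 -207.26032968  128.91459272]
```

```bash
python3 -m jog '[[[-22,-58,0],-0.18],[[-44,-116,0],-0.36],[[-66,-174,20],-0.54],[[-79,-207,70],-0.72],[[-79,-207,120],-0.83]]' && python3 -m jog '[[[0,0,10],0],[[0,0,10],0]]'
python3 - <<'E'
from h import *
snap('wrist','w1');o=load('w1');s=arm.sense();print(s['time'],s['ee_pos'],s['joints'].round(2),proj(o,(509,249,68)))
E
```

```text
time: 1.4
ee_pos: [509.9, 246.7, 208.7]
eef_rot: [[-0.449, -0.894, 0.003], [-0.894, 0.449, 0.0], [-0.002, -0.003, -1.0]]
contact_force: [1.2, 0.8, -0.7]
opening: 85.4
time: 1.65
ee_pos: [506.9, 251.1, 199.7]
eef_rot: [[-0.45, -0.893, -0.0], [-0.893, 0.45, 0.0], [-0.0, 0.0, -1.0]]
contact_force: [0.4, -0.1, 0.0]
opening: 85.4
1.7 [507.47468534 251.73526778 200.83781906] [-0.52  0.31 -0.03  1.74  0.01  1.09  2.12] (np.float64(280.0782255260156), np.float64(192.05385215407773))
```

View pics/w1.png

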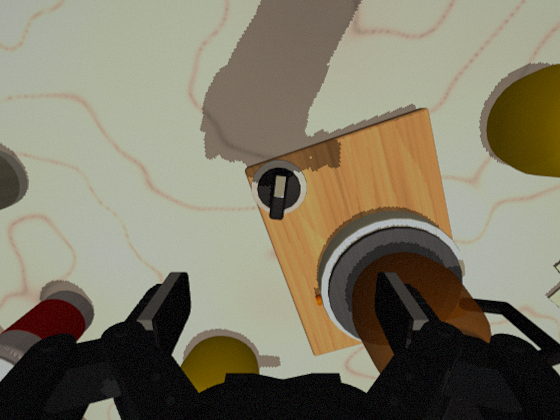

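The wrist view shows the warmer knob at about (279,190), with its bar from (281,173) to (277,218) and the white half at the far end. The jaws are nearly aligned with it. Next I'll measure the bar's centre, height and direction.

```bash
cat > meas.py <<'E'
import sys
from h import *
def meas(f,box,z=80):
    o=load(f);u0,v0,u1,v1=box;d=o['d']
    P=[dep(o,u,v) for v in range(v0,v1) for u in range(u0,u1) if d[v,u]>0];P=np.array(P)
    print('depth z hist',np.histogram(P[:,2],bins=[0,10,28,42,46,52,60,70,76,84,100,250]))
    b=P[(P[:,2]>66)&(P[:,2]<90)];print('bar top z',np.median(b[:,2]),'n',len(b))
    b=b[b[:,2]>74]
    (c,sz,a)=cv2.minAreaRect(b[:,:2].astype(np.float32));q=cv2.PCACompute(b[:,:2].astype(np.float32),None)
    ang=np.degrees(np.arctan2(q[1][0][1],q[1][0][0]));print('bar rect',c,sz,'pca',q[0],ang)
    k=P[(P[:,2]>44)&(P[:,2]<52)]
    if len(k)>5: print('disc',cv2.minEnclosingCircle(k[:,:2].astype(np.float32)))
    return ang
if __name__=='__main__':
    ang=meas('w1',(245,150,310,225));meas('top0',(200,180,228,210))
    s=arm.sense();R=s['eef_rot'];print('tool x deg',np.degrees(np.arctan2(R[1,0],R[0,0])))
    # two-view height of white mark
    pts=[]
    for f,(u0,v0,u1,v1) in(('w1',(268,168,292,200)),('top0',(207,188,222,202))):
        o=load(f);g=o['im'][v0:v1,u0:u1].astype(int);h=cv2.inRange(o['im'][v0:v1,u0:u1],(110,105,90),(255,255,255))
        n,l,st,ce=cv2.connectedComponentsWithStats(h);print(f,st[1:],ce[1:]+[u0,v0])
E
python3 meas.py
```

```text
depth z hist (array([ 810,   54, 2202,   44,  843,   16,   27,   16,  665,    0,    0]), array([  0,  10,  28,  42,  46,  52,  60,  70,  76,  84, 100, 250]))
bar top z 80.47784824486465 n 692
bar rect (511.2801513671875, 250.26307678222656) (45.95785140991211, 13.992185592651367) pca [[510.54062 249.02284]] 56.54912
disc ((511.19476318359375, 250.04856872558594), 22.84638786315918)
depth z hist (array([110,   7, 390,  54, 115,  14,   4,   1,  84,   6,   0]), array([  0,  10,  28,  42,  46,  52,  60,  70,  76,  84, 100, 250]))
bar top z 80.57166025075844 n 93
bar rect (508.184814453125, 249.73948669433594) (44.96888732910156, 13.27621078491211) pca [[508.16702 249.42334]] 55.19663
disc ((507.6261901855469, 247.28170776367188), 26.91489601135254)
tool x deg -116.6741130268065
w1 [[  6   8  12  22 188]] [[279.60106383 186.46276596]]
top0 [[13  0  2  2  3]
 [ 5  4  7  6 27]
 [ 0 11  4  3  7]
 [11 12  4  2  6]] [[220.66666667 188.33333333]
 [214.96296296 194.55555556]
 [208.         200.42857143]
 [219.83333333 200.66666667]]
```

Both views agree: bar top at z = 80.5, axis at about (511,250), sizes 46 x 14 as given, and bar direction 56.5°. I'll descend with a 4 mm shift and a 0.12 rad turn, with the jaws half open.

```bash
python3 -m jog '[[[0,-4,40],0.12],[[0,-4,80],0.12],[[0,-4,80],0.12]]' 42
python3 - <<'E'
from h import *
from meas import meas
s=arm.sense();R=s['eef_rot'];print(s['ee_pos'],s['opening'],'tool x deg',np.degrees(np.arctan2(R[1,0],R[0,0])),R.T@(np.array([511.2,250.1,53])-s['ee_pos']))
# board edges from w1: depth mask of board top
o=load('w1');hsv=cv2.cvtColor(o['im'],cv2.COLOR_RGB2HSV);m=cv2.inRange(hsv,(8,70,90),(22,200,255))
m[:,:245]=0;m[:,455:]=0;m[:100]=0;m[360:]=0
m=cv2.morphologyEx(m,cv2.MORPH_OPEN,np.ones((3,3)))
# far edge: topmost board pixel per column; side edge: leftmost per row
e1=np.array([onz(o,u,np.argmax(m[:,u]>0),34)[:2] for u in range(265,415) ])
e2=np.array([onz(o,np.argmax(m[v]>0),v,34)[:2] for v in range(225,335)])
for e in(e1,e2):
    l=cv2.fitLine(e.astype(np.float32),cv2.DIST_HUBER,0,.01,.01).ravel();print(np.degrees(np.arctan2(l[1],l[0])))
E
```

```text
time: 2.08
ee_pos: [509.7, 249.1, 118.8]
eef_rot: [[-0.551, -0.834, -0.002], [-0.834, 0.551, -0.001], [0.002, 0.001, -1.0]]
contact_force: [-0.0, 0.2, 0.1]
opening: 41.8
[509.65280803 249.08127671 118.79884145] 41.83685154085766 tool x deg -123.46885496291507 [-1.8164648  -0.8035861  65.79493781]
-7.8601437
81.890175
```

```bash
python3 -m jog '[[[-2,-1,30],0],[[-2,-1,55],0],[[-2,-1,65],0],[[-2,-1,65],0]]' && python3 -m jog '[[[0,0,0],0],[[0,0,0],0],[[0,0,0],0],[[0,0,0],0],[[0,0,0],0]]' 0
```

```text
time: 2.58
ee_pos: [513.4, 250.2, 55.4]
eef_rot: [[-0.552, -0.834, 0.001], [-0.834, 0.552, 0.001], [-0.001, -0.001, -1.0]]
contact_force: [0.5, -0.0, 0.4]
opening: 41.9
time: 3.2
ee_pos: [512.6, 249.4, 54.0]
eef_rot: [[-0.552, -0.834, -0.0], [-0.834, 0.552, 0.0], [0.0, 0.0, -1.0]]
contact_force: [-0.1, 1.0, -0.1]
opening: -0.2
```

The jaws read shut at -0.2 mm where the bar should hold them at 14 mm, so I'll look.

Run:
```python
from h import *
s=arm.sense();print(s['time'],s['opening'],s['ee_pos'],s['contact_force'],s['wrist_torque'])
snap('wrist','w2');snap('top','top2');snap('scene','scene2')
t=load('top2')['im'];sc=load('scene2')['im']
a=load('w2')['im'];b=cv2.resize(sc[170:230,280:360],None,fx=3,fy=3,interpolation=2);b=cv2.copyMakeBorder(b,0,240,0,0,0)
cv2.imwrite('pics/c2.png',np.hstack([a,b])[:,:,::-1])
```

```text
3.2 -0.22433354370727052 [512.59025613 249.43331578  54.01104745] [-0.10003773  1.01992418 -0.12251598] [-0.01226908 -0.03654093 -0.01713818]
```

View pics/c2.png

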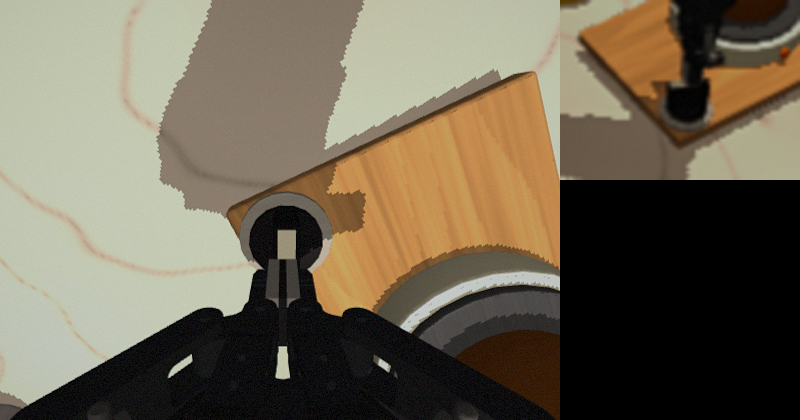

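Run:
```python
from h import *
o=load('w2');a=np.clip(cv2.resize(o['im'][195:395,210:360],None,fx=4,fy=3,interpolation=2).astype(float)*2.2,0,255)
cv2.imwrite('pics/c3.png',a[:,:,::-1])
for u in (270,276,280,283,286,290,296): print(u,[dep(o,u,v).round(0).tolist()[2] for v in (225,245,256,264,272,285,300)])
for P in((511.2,250.1,80),(512.6,249.4,54),(511.2,250.1,48)):print(proj(o,P))
```

```text
270 [49.0, 48.0, 48.0, 96.0, 103.0, 116.0, 126.0]
276 [78.0, 80.0, 80.0, 96.0, 102.0, 114.0, 126.0]
280 [79.0, 82.0, 82.0, 97.0, 103.0, 115.0, 125.0]
283 [77.0, 82.0, 82.0, 96.0, 103.0, 115.0, 125.0]
286 [78.0, 82.0, 82.0, 96.0, 104.0, 116.0, 124.0]
290 [78.0, 80.0, 81.0, 96.0, 104.0, 115.0, 125.0]
296 [76.0, 81.0, 81.0, 96.0, 103.0, 114.0, 128.0]
(np.float64(286.3176735578598), np.float64(267.4129891762881))
(np.float64(283.21626681499293), np.float64(247.29662721306795))
(np.float64(285.729436667107), np.float64(243.02563207302796))[ WARN:0@0.916] global loadsave.cpp:1063 imwrite_ Unsupported depth image for selected encoder is fallbacked to CV_8U.
```

View pics/c3.png

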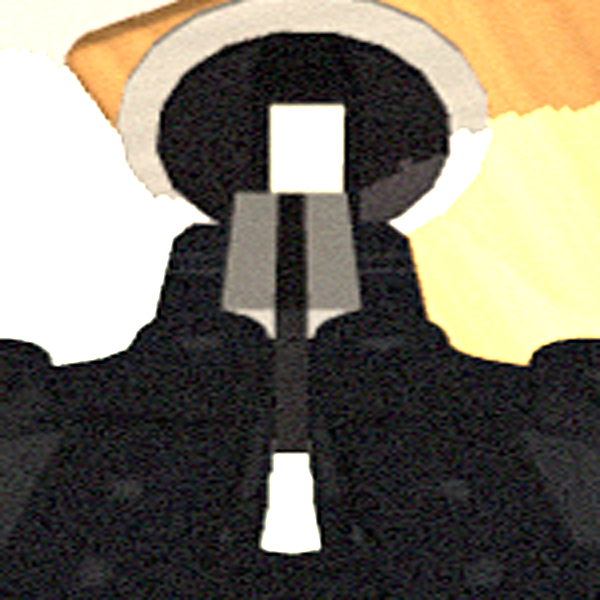

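The bar (z = 80) is seen clearly beyond the shut fingers. The finger faces read z of 96 or more, although the TCP reads 54. I'll check the finger geometry in tool coordinates.

Run:
```python
from h import *
M=np.array(arm.camera_params('wrist')['mount'])
def tool(o,u,v):
    fx,fy,cx,cy=o['k'];d=o['d'][v,u];return (M@np.array([(u-cx)/fx*d,-(v-cy)/fy*d,-d,1]))[:3].round(0).tolist()
o=load('w2')
for p in((275,262),(275,266),(275,290),(292,262),(283,262),(283,270),(262,275),(262,262),(252,275),(283,330),(283,355)): print('w2',p,tool(o,*p),o['d'][p[1],p[0]])
o=load('w1')
for p in((180,276),(185,276),(170,290),(150,330),(385,276),(392,290)): print('w1',p,tool(o,*p))
```

```text
w2 (275, 262) [10.0, -4.0, -40.0] 149.8755
w2 (275, 266) [10.0, -4.0, -44.0] 145.69484
w2 (275, 290) [10.0, -3.0, -65.0] 125.94756
w2 (292, 262) [10.0, 4.0, -40.0] 149.88518
w2 (283, 262) [11.0, -0.0, -41.0] 148.75958
w2 (283, 270) [10.0, -0.0, -47.0] 142.67775
w2 (262, 275) [6.0, -10.0, -45.0] 145.97752
w2 (262, 262) [-12.0, -13.0, 5.0] 199.04953
w2 (252, 275) [-47.0, -25.0, 53.0] 255.41847
w2 (283, 330) [-4.0, -0.0, -71.0] 124.665596
w2 (283, 355) [-127.0, -0.0, 54.0] 281.37302
w1 (180, 276) [10.0, -44.0, -53.0]
w1 (185, 276) [9.0, -43.0, -50.0]
w1 (170, 290) [10.0, -45.0, -64.0]
w1 (150, 330) [6.0, -46.0, -84.0]
w1 (385, 276) [11.0, 43.0, -54.0]
w1 (392, 290) [10.0, 43.0, -64.0]
```

In this frame the fingertips end at tool z = -40 shut and -53 open, so the real tips are 40 mm behind the reported TCP. That explains closing on air above the bar (tips at z ≈ 94, bar top at 80). It also means nothing has been touched. The bar sits 1.6 mm off along tool +y. I'll reopen, shift, go 36 mm lower and check the force.

```bash
python3 -m jog '[[[0,1.6,0],0],[[0,1.6,0],0],[[0,1.6,0],0],[[0,1.6,12],0]]' 42 && python3 -m jog '[[[0,0,10],0],[[0,0,20],0],[[0,0,24],0],[[0,0,24],0]]'
python3 - <<'E'
from h import *
M=np.array(arm.camera_params('wrist')['mount'])
snap('wrist','w3');o=load('w3');cv2.imwrite('pics/w3c.png',o['im'][180:380,130:440][:,:,::-1])
print(proj(o,(511.2,250.1,80)),arm.sense()['ee_pos'])
E
```

```text
time: 3.85
ee_pos: [512.0, 250.7, 42.3]
eef_rot: [[-0.552, -0.834, 0.002], [-0.834, 0.552, 0.001], [-0.002, -0.001, -1.0]]
contact_force: [0.4, 0.0, -0.3]
opening: 41.9
time: 4.35
ee_pos: [511.1, 250.2, 17.5]
eef_rot: [[-0.552, -0.834, -0.001], [-0.834, 0.552, -0.0], [0.001, 0.0, -1.0]]
contact_force: [0.1, 0.5, 0.3]
opening: 42.1
(np.float64(283.2807983871011), np.float64(309.4142944826088)) [511.31857343 250.3104452   17.9150847 ]
```

View pics/w3c.png

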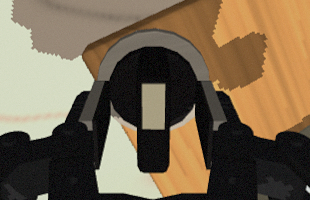

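The open fingers now straddle the bar, centred around crop (152,115), with the collar beyond. I'll go 3 mm lower and close.

```bash
python3 -m jog '[[[0,0,3],0],[[0,0,3],0],[[0,0,3],0],[[0,0,3],0],[[0,0,3],0]]' 0 && python3 -m jog '[[[0,0,0],0.06],[[0,0,0],0.12],[[0,0,0],0.12]]'; python3 -c "
from h import *
s=arm.sense();print(s['wrist_torque'],s['ee_pos'])"
```

```text
time: 5.03
ee_pos: [511.6, 251.3, 16.2]
eef_rot: [[-0.552, -0.834, 0.001], [-0.834, 0.552, 0.001], [-0.002, -0.0, -1.0]]
contact_force: [-2.9, -0.3, 8.5]
opening: 12.9
time: 5.4
ee_pos: [511.7, 251.1, 16.2]
eef_rot: [[-0.648, -0.761, 0.001], [-0.761, 0.648, 0.001], [-0.002, -0.0, -1.0]]
contact_force: [-2.3, 0.9, 7.6]
opening: 13.0
[ 0.06355226  0.45102573 -0.16374512] [511.71245433 251.14764911  16.15667316]
```

Gripped: opening 13 mm, torque 0.16 N m as expected for the stiff knob. I'll turn on; about 1.0 rad remains.

```bash
python3 -m jog '[[[0,0,-1],0.1],[[0,0,-1],0.2],[[0,0,-1],0.3],[[0,0,-1],0.4],[[0,0,-1],0.5]]'; python3 -m jog '[[[0,0,0],0.1],[[0,0,0],0.2],[[0,0,0],0.3],[[0,0,0],0.4],[[0,0,0],0.5]]';python3 -m jog '[[[0,0,0],0],[[0,0,0],0],[[0,0,0],0]]'; python3 -c "
from h import *
s=arm.sense();R=s['eef_rot'];print(s['wrist_torque'],s['ee_pos'],np.degrees(np.arctan2(R[1,0],R[0,0])))"
```

```text
time: 6.02
ee_pos: [512.1, 250.4, 16.3]
eef_rot: [[-0.935, -0.355, 0.002], [-0.355, 0.935, 0.0], [-0.002, -0.0, -1.0]]
contact_force: [1.0, -0.2, -1.3]
opening: 13.2
time: 6.65
ee_pos: [512.2, 249.7, 16.3]
eef_rot: [[-0.991, 0.137, 0.002], [0.137, 0.991, -0.0], [-0.002, -0.0, -1.0]]
contact_force: [2.6, -2.5, -0.7]
opening: 13.0
time: 7.02
ee_pos: [512.2, 249.7, 16.3]
eef_rot: [[-0.991, 0.133, 0.001], [0.133, 0.991, -0.0], [-0.001, 0.0, -1.0]]
contact_force: [3.8, -3.8, -0.3]
opening: 13.0
[-0.75197283 -0.83621683  0.007831  ] [512.2095638  249.6769889   16.25700688] 172.37913863046626
```

Turned to 172.4°, against a target of 172°. Now release and rise straight up to check.

```bash
python3 -m jog '[[[0,0,0],0],[[0,0,0],0],[[0,0,0],0],[[0,0,-15],0]]' 42; python3 -m jog '[[[0,0,-50],0],[[0,0,-100],0],[[0,0,-150],0],[[0,0,-170],0],[[0,0,-170],0]]' && python3 -m jog '[[[0,0,0],0],[[0,0,0],0]]'
python3 - <<'E'
from h import *
from meas import meas
snap('wrist','w4');snap('top','top4');o=load('w4');u,v=map(int,proj(o,(511,250,80)));print(u,v)
meas('w4',(u-40,v-40,u+40,v+40))
t=load('top4');cv2.imwrite('pics/c4.png',np.hstack([o['im'],cv2.resize(t['im'][150:270,100:240],None,fx=1.7,fy=1.7,interpolation=2) if 0 else cv2.copyMakeBorder(cv2.resize(t['im'][150:270,100:220+20],None,fx=1.7,fy=1.7),0,216,0,0,0)])[:,:,::-1])
E
```

```text
time: 7.52
ee_pos: [510.2, 250.1, 30.6]
eef_rot: [[-0.991, 0.133, -0.002], [0.133, 0.991, -0.001], [0.002, -0.001, -1.0]]
contact_force: [-0.2, 0.3, 0.3]
opening: 41.6
time: 8.15
ee_pos: [512.2, 250.8, 203.7]
eef_rot: [[-0.991, 0.133, 0.004], [0.133, 0.991, 0.003], [-0.003, 0.003, -1.0]]
contact_force: [0.1, 0.7, -0.4]
opening: 42.2
time: 8.4
ee_pos: [510.6, 250.0, 199.8]
eef_rot: [[-0.991, 0.134, -0.002], [0.134, 0.991, -0.001], [0.002, -0.001, -1.0]]
contact_force: [0.2, -0.7, -0.6]
opening: 42.0
282 196
depth z hist (array([2114,    0, 2237,   41,  870,   16,   24,   14,  650,    0,    0]), array([  0,  10,  28,  42,  46,  52,  60,  70,  76,  84, 100, 250]))
bar top z 80.5708239399793 n 676
bar rect (511.56732177734375, 250.2135467529297) (12.705294609069824, 45.873268127441406) pca [[510.49698 250.24455]] -7.649636
disc ((511.3995361328125, 250.02210998535156), 23.09626579284668)
```

View pics/c4.png

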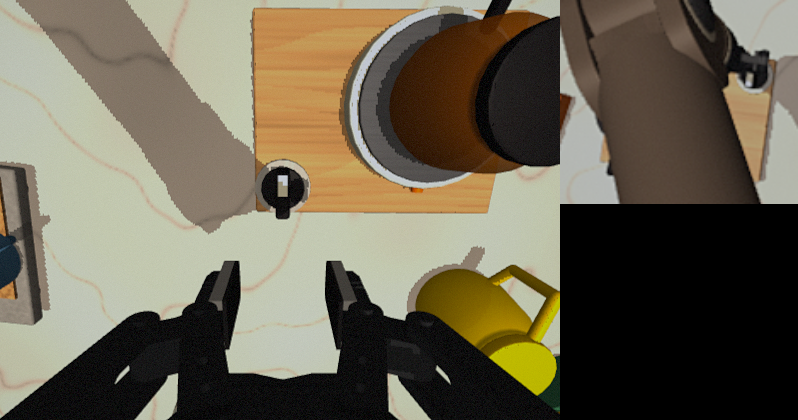

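The wrist view shows the bar from (282,176) to (282,217), parallel to the board's 200 mm edge (x ≈ 255). The white mark points towards the -x edge, the jug is upright on the warmer, and the knob axis is still at (511,250). The gripper is open and clear.

```bash
python3 -c "
from bench import arm
print(arm.job_done(), arm.sense()['time'])"
```

```text
the job is handed in; nothing more can be done
the job is handed in; nothing more can be done
```

The knob on the wooden warmer stand is turned clockwise by about 1.1 rad, to an estimated 1.4 rad (best is 1.4, allowed 1.0 to 1.9). I then let go, rose clear and handed the job in; the last move ended at 8.4 s of the 32 s allowed.

**Last checks:**
- **Knob:** the bar lies at -7.6° and the board's 200 mm edges were measured at about -8° before turning. The white mark points to the board's -x edge.
- **Stand and jug:** the knob axis is still at (511, 250), so the stand has not shifted. The jug stands upright on the warmer, and the gripper is open and clear.

**What disagreed or was not checked:**
- **First grasp missed:** the jaws closed on air above the bar, because the real fingertips sit about 40 mm behind the reported tool point. I saw this from the opening reading and a wrist picture, and corrected it. Nothing was touched or moved by the miss.
- **Firmness inferred:** I did not see the foot on the counter. That it bears firmly is worked out from the knob angle.
- **Mug stand:** the robot never went near its knob, but I did not measure it again at the end.

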